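Snap the lid of the biscuit box shut all the way round

TASK

The lid of the biscuit box is on, but its four corners have sprung up. Press each corner of the lid's rim down with the fingertips until it snaps home, so that the rim lies flat all the way round. Only press: leave the box standing where it is, without lifting, tipping, shoving or crushing it, and leave the honey jar, the mug and the teaspoon alone.

Things in the scene. Friction and masses are not known exactly. Their poses are not given: they have to be found in the camera images.
- food_box: Low rectangular food box, 150 x 200 x 62.5 mm high: clear tub of biscuits with a white lid; about 1 kg, standing loose. Origin: centre of its underside; z up, long side along its own y. The lid's rim is a band 13 mm wide, its top 62.5 mm above the origin, outer corners rounded to 22 mm. The middle of each side of the lid is already snapped on and cannot move.
- lid_middle (a point): Centre of the lid's flat middle panel, 58.5 mm above the box's underside (4 mm below the top of the rim). The panel is rigid with the tub. Each of the four lid corners is a flexible section of its own, a triangle with 60 mm legs along the sides, which folds about a diagonal line at the panel's height and stands up at the start.
- near_left_rim (a point): Point on top of the rim amid the lid's corner on the box's -x, +y side (robot side, left), 7 mm inside the rounded outer edge and 26 mm from the fold. It moves with the corner: 62.5 mm above the worktop when shut, about 68 to 70 mm at the start. Shut, it lies 63 mm along x and 88 mm along y from the box's origin.
- near_left (a joint): Fold angle of the lid's near left corner (rad): 0 = snapped shut on a stop, flush with the rest of the rim; about 0.21 to 0.29 when sprung up. Pressed down at its rim point it resists with up to about 10 N near 0.15, then gives way and from about 0.06 downward pulls itself shut; let go before that, it springs up again. Once shut it stays shut.
- near_right_rim (a point): The same on the corner on the box's -x, -y side (robot side, right).
- far_left_rim (a point): The same on the corner on the box's +x, +y side (away from the robot, left).
- far_right_rim (a point): The same on the corner on the box's +x, -y side (away from the robot, right).
- near_right (a joint): The same for the near right corner.
- far_left (a joint): The same for the far left corner.
- far_right (a joint): The same for the far right corner.
- honey_jar: Honey jar with a red cap, 60 mm across, 86 mm high, standing behind the box to the left; not to be touched. Origin: centre of its underside.
- mug_counter: White mug, 83 mm across, 116 mm with its handle, 94 mm high, standing to the right of the box; not to be touched. Origin: middle of its footprint, handle included: the cup's axis lies 16 mm along +y from it, the handle points along -y.
- teaspoon: Steel teaspoon, 130 mm long, lying to the right of the box on the robot's side; not to be touched. Origin: about its middle, underneath.
Not all that is in view belongs to the job. What is meant by the food_box is not orange, and is the larger of those in its own colour.

How it is judged:
At the end, for the whole second after the job is handed in: All four corners of the lid are snapped shut (fold angles under 0.025 rad, rim less than 1 mm up), and the box stands still and level on the worktop within 40 mm of where it was (value of joint each of near_left, near_right, far_left, far_right below 0.025 rad and distance of food_box from where it was at the start of the episode below 0.04 m and angle between food_box's own z axis and vertical below 0.05 rad and linear speed of food_box below 0.02 m/s); the robot touches nothing.
It fails at once if the box is lifted (more than 12 mm) (height (world z) of food_box above 0.012 m).
It fails at once if the box is tipped (more than 0.12 rad) (angle between food_box's own z axis and vertical above 0.12 rad).
It fails at once if the box is shoved along (more than 60 mm) (distance of food_box from where it was at the start of the episode above 0.06 m).
It fails at once if the lid is pressed with brute force (more than 60 N) (contact force between the arm and food_box above 60 N).
It fails at once if the honey jar, the mug or the teaspoon is moved (more than 20 mm) (distance of any of honey_jar, mug_counter, teaspoon from where it was at the start of the episode above 0.02 m).
It also fails if it takes over 45 s, if anything falls off the work surface, if the arm or the gripper's body presses on something with over 40 N, if the wrist force passes 120 N, or if a joint passes its speed limit or range.

ROBOT

A 6-joint arm with a two-finger parallel gripper is mounted at the origin on a cart in front of the work surface, level with it; the furniture and walls round the work are solid. World frame = base frame: x ahead of the robot, y to its left, z up, the work surface at z = 0. Lengths are in m, angles in rad, forces in N, time in s.
With the tool pointing down it reaches from about 0.25 to 0.775 m from the base axis. Payload 4 kg.
Tool frame: the origin (TCP) lies on the centre line of the jaws, within the pads' length; the fingertips stand 25 mm ahead of it and the grasp point (between the pads) lies 6 mm ahead of it; z points along the fingers, y is the line along which they close (so a half turn about z gives the same grasp; the last joint's range is limited). The gripper opens to 94 mm and grips with 3 to 60 N. Pads are 16 mm wide; open, the fingers measure 119 mm over their backs; the gripper's body (75 mm by 177 mm) begins 78 mm behind the grasp point.
Start: joints at [1.017, 0.087, 1.371, -0, 1.684, -0.103], TCP at [0.24, 0.495, 0.205] pointing down, gripper open.
Joint ranges: [-3.1, 3.1], [-0.76, 2.03], [0.27, 2.55], [-1.08, 4.22], [0.17, 2.65], [-2.57, 2.57]. Speed limits (rad/s): [2.79, 2.79, 3.14, 3.14, 3.14, 3.14].

INTERFACE

Orientations are given as [roll, pitch, yaw] about the fixed x, y, z axes, in that order (R = Rz(yaw) Ry(pitch) Rx(roll)).
In Python, from bench import sensors, optics, ticket gives the robot as it stands.
- The arm moves only by the tool send_rows, never from a script. Its argument "rows" is a list of rows, each a list of 6 numbers: the shift along the world's x, y, z in mm, then the turn, a rotation vector about the world's x, y, z in rad. In form: [[x, y, z, wx, wy, wz], ...]. A call has 1 to 8 rows; each row shifts and turns the commanded pose from where the row before left it; what a row does not reach is not made up. A row lasts 1/12 s, in which the tool goes at most 41.7 mm and 7.16 degrees, less where a joint would pass 70% of its speed; a pose out of reach is approached as far as the arm can. A call is refused whole if a number of a shift passes 41.7 or a number of a turn 0.125, either way. A call with a gripper value outside its range is refused whole. "grip" is the finger opening in mm, from 0 to 94, set as the call begins (left out, the last holds). The fingers move at their own pace and stop on an object; the grip force is fixed at half the most. Time passes only in rows, so rows that do not move let the fingers close. It gives the time, the measured TCP pose, the force, the opening and the grip force at its end, in the units of the state.
- sensors.get_obs(): the state, without advancing time (a new reading comes with each control period).
- optics.snapshot(name): name is "side" or "top"; returns the picture (400x640x3 uint8, red, green, blue); there is no depth.
- optics.camera_model(name): a dict with "vertical_fov" (degrees; the focal length in pixels is half the picture's height over the tangent of half this angle, whatever the lens; pixels are square), "cx", "cy" (the principal point, pixels), "R" (3x3) and "t" (3): a world point X has camera coordinates R X + t. Camera axes: x right, y down, z forward; pixel columns grow to the right and rows downward; lengths in m; the calibration is good to about 2 mm. A picture is of the moment at which its call begins. camera_model takes no time and is no camera call.
- ticket.close_job(): hands the job in; it is judged then, once.
The state is a dict: "time": time; "joint_positions": joint angles; "qvel": joint speeds; "joint_torque": joint torques, N m; "tool_pos": TCP position; "ee_rot": TCP orientation; "wrist_force": force on the tool from outside, world axes, zero at the start; "wrist_torque": the same for the moment, N m; "width": finger opening in m; "finger_force": force on a finger pad.
Only numpy, scipy, OpenCV 4.12 (cv2) and the standard library are available. Lean on these libraries where they do the work, as an engineer would, in place of code of your own. Each camera call takes 0.05 s, during which the arm holds its last target. There are 200 camera calls.

## Working session

There is one attempt and no reset: what is moved stays moved. The work goes in short steps, Python scripts to look and compute and a tool call to move; the robot and the scene stay as the last step left them, time stands still between calls to the robot, and variables do not carry over. Pictures are saved under pics/ and viewed, at most 10 in all, crops included, and the job is handed in when it is done.

Besides the shell and the picture viewer there is one more tool, called after "Request:" as name([rows], argument=value, ...), one row to a line, values as JSON. send_rows: Moves the arm, as the interface text tells. Its arguments: {"type":"object","properties":{"rows":{"type":"array"},"grip":{"type":"number"}},"required":["rows"]}

```bash
mkdir -p pics; python3 - <<'E'
from bench import sensors, optics
import cv2
for n in("top","side"):
    im=optics.snapshot(n); cv2.imwrite(f"pics/{n}0.png",im[:,:,::-1]); print(n,optics.camera_model(n))
o=sensors.get_obs(); print(o)
E
```

```text
top {'vertical_fov': 54.455642834638795, 'cx': 317.26833706362373, 'cy': 195.84868996640506, 'R': array([[-0.0209454 , -0.99956311, -0.02085361],
       [-0.99625698,  0.02261669, -0.08342968],
       [ 0.08386487,  0.01902809, -0.99629545]]), 't': array([-0.02613088,  0.64659271,  0.91899825])}
side {'vertical_fov': 55.048096020245566, 'cx': 314.06277820977664, 'cy': 194.52275509244134, 'R': array([[ 0.87374965, -0.48611587, -0.01590325],
       [-0.29208362, -0.49828787, -0.81633104],
       [ 0.38890707,  0.71791404, -0.57736533]]), 't': array([-0.56588684,  0.23263976,  0.82006389])}
{'time': 0.1, 'joint_positions': array([ 1.01687741e+00,  8.78533807e-02,  1.37206052e+00,  1.55493891e-05,
        1.68359610e+00, -1.03082162e-01]), 'qvel': array([ 0.00151085, -0.0011747 , -0.00093998, -0.00080118,  0.00118154,
        0.00012907]), 'joint_torque': array([ 2.35978579e-03, -3.41253126e+01, -3.03301048e+01,  7.20109278e-02,
        3.04217089e-02, -1.00691261e-04]), 'tool_pos': array([0.23938113, 0.49463849, 0.20365798]), 'ee_rot': array([-3.13968707e+00, -2.12666145e-04,  2.69075743e+00]), 'wrist_force': array([1.1027108 , 0.66120091, 0.14617773]), 'wrist_torque': array([-0.00318724, -0.038162  , -0.00938785]), 'finger_force': 0.0, 'width': 0.09391646173692368}
```

View pics/top0.png

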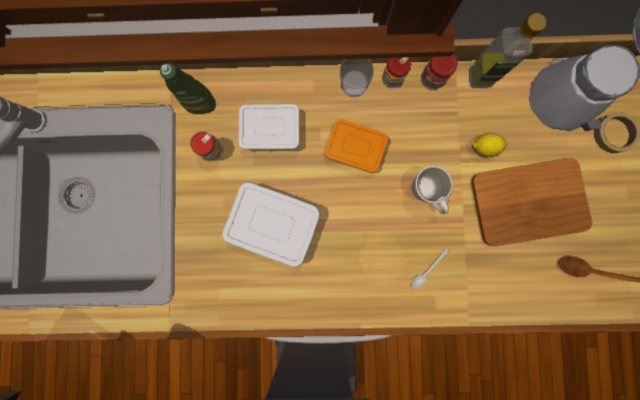

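View pics/side0.png

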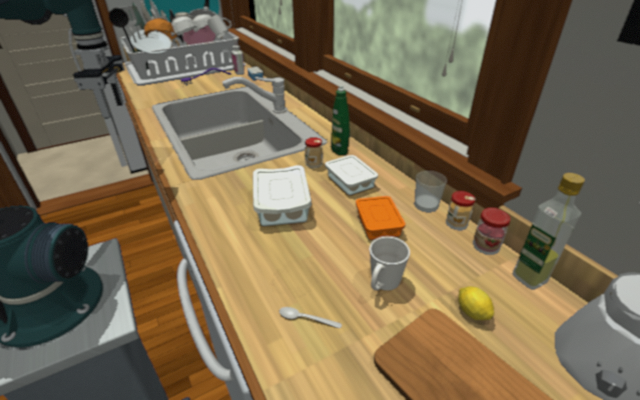

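The candidates are the large white box at top (272,224), the small white box at (269,127) and the orange box at (358,146). I choose the large white one: it isn't orange, and it is the larger of the two white boxes. In the side view it is at (281,192). The mug is at (433,187), the spoon at (430,268) and the jar at (205,145), all in the top view.

```bash
cat > h.py <<'E'
import numpy as np,cv2
from bench import sensors,optics
def cam(n):
    m=optics.camera_model(n); f=200/np.tan(np.radians(m['vertical_fov']/2))
    return f,m['cx'],m['cy'],np.array(m['R']),np.array(m['t'])
def proj(n,X):
    f,cx,cy,R,t=cam(n); c=R@np.array(X)+t; return np.array([cx+f*c[0]/c[2],cy+f*c[1]/c[2]])
def ray(n,p):
    f,cx,cy,R,t=cam(n); return -R.T@t, R.T@np.array([(p[0]-cx)/f,(p[1]-cy)/f,1])
def onz(n,p,z):
    o,d=ray(n,p); return o+d*(z-o[2])/d[2]
def tri(p,q):
    a,u=ray("top",p); b,v=ray("side",q)
    s=np.linalg.lstsq(np.c_[u,-v],b-a,rcond=None)[0]; A=a+u*s[0];B=b+v*s[1]
    return (A+B)/2,np.linalg.norm(A-B)
E
python3 - <<'E'
from h import *
im=cv2.imread("pics/top0.png"); hsv=cv2.cvtColor(im,cv2.COLOR_BGR2HSV)
m=cv2.inRange(hsv,(0,0,150),(180,45,255)); 
c=[c for c in cv2.findContours(m,cv2.RETR_EXTERNAL,cv2.CHAIN_APPROX_NONE)[0] if cv2.pointPolygonTest(c,(250,215),False)>0 or cv2.pointPolygonTest(c,(272,224),False)>0]
for k in c:
    W=np.array([onz("top",p[0],.064)[:2]*1000 for p in k]).astype(np.float32)
    print(cv2.contourArea(k),cv2.boundingRect(k),cv2.minAreaRect(W))
    print("smallbox/spoon",)
print("tcp proj",proj("top",[.239,.495,.204]),proj("side",[.239,.495,.204]))
for nme,p,z in(("jar",(205,142),.086),("mug",(433,182),.09),("spoon",(430,268),0)): print(nme,onz("top",p,z))
t=cv2.resize(im[170:280,210:335],None,fx=5,fy=5,interpolation=2)
cv2.imwrite("pics/ct.png",t)
s=cv2.imread("pics/side0.png"); cv2.imwrite("pics/cs.png",cv2.resize(s[155:235,235:325],None,fx=7,fy=7,interpolation=2))
E
```

```text
5233.0 (223, 183, 96, 84) ((580.3842163085938, 68.05076599121094), (199.0642852783203, 149.08412170410156), 68.8552474975586)
smallbox/spoon
tcp proj [ 40.7373395  405.87148222] [113.61073799 111.01314945]
jar [0.77219487 0.21658286 0.086     ]
mug [ 0.66603531 -0.30392966  0.09      ]
spoon [ 0.46455394 -0.31210886  0.        ]
```

View pics/ct.png

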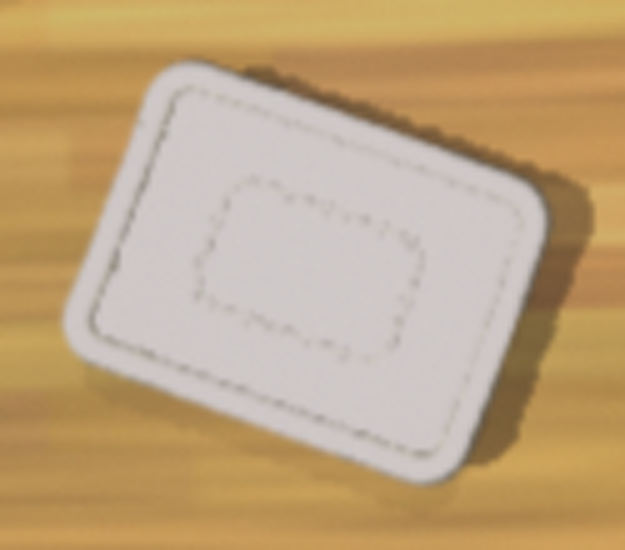

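View pics/cs.png

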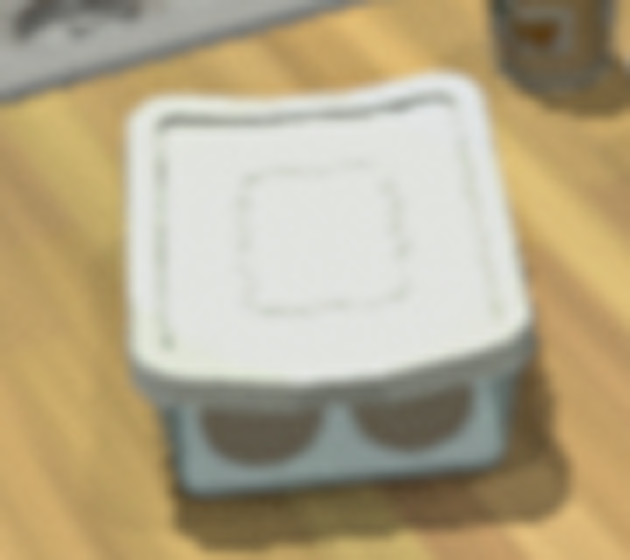

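The crops show the clear-sided tub with the white lid, all four corners up. In the top view it measures 199 x 149 mm, which fits. Next I check the height from the two views using the dashed square on the panel.

```bash
python3 - <<'E'
from h import *
T=np.array([(245,182),(412,240),(385,358),(200,300)])/5+(210,170)
S=np.array([(245,175),(250,308),(405,295),(395,165)])/7+(235,155)
print(tri(T.mean(0),S.mean(0)))
import itertools
# match: TL of top (+x+y) is far-left
for perm in ((3,2,1,0),(0,1,2,3),(3,0,1,2),(0,3,2,1)):
    print(perm,[(np.round(a*1000),round(e*1000)) for a,e in (tri(T[i],S[perm[i]]) for i in range(4))])
X=tri(T.mean(0),S.mean(0))[0]*1000
a=np.radians(68.855);uy=np.array([np.cos(a),np.sin(a)]);ux=np.array([uy[1],-uy[0]]);c=np.array([580.4,68.05])
for n,i,j in(("nl",-1,1),("fl",1,1),("fr",1,-1),("nr",-1,-1)): 
    p=c+63*i*ux+88*j*uy; print(n,p,proj("top",[*p/1000,.066]),proj("side",[*p/1000,.066]))
E
```

```text
(array([0.58045586, 0.06615047, 0.05666595]), np.float64(0.0021900437641976136))
(3, 2, 1, 0) [(array([624.,  95.,  59.]), 6), (array([593.,  19.,  53.]), 1), (array([537.,  32.,  59.]), 3), (array([568., 117.,  61.]), 4)]
(0, 1, 2, 3) [(array([596., 106.,  61.]), 55), (array([565.,  29.,  54.]), 58), (array([563.,  18.,  65.]), 56), (array([595., 101.,  68.]), 65)]
(3, 0, 1, 2) [(array([624.,  95.,  59.]), 6), (array([565.,  23., 117.]), 56), (array([537.,  32.,  59.]), 3), (array([598., 113.,  -5.]), 71)]
(0, 3, 2, 1) [(array([596., 106.,  61.]), 55), (array([591.,  14., 116.]), 0), (array([563.,  18.,  65.]), 56), (array([569., 132., -15.]), 6)]
nl [553.38594856 172.85095908] [226.06210938 236.17602319] [256.74855485 170.9035492 ]
fl [670.90243235 127.39905002] [245.27670547 185.43862458] [299.62661384 167.22500073]
fr [607.41405144 -36.75095908] [315.76479987 210.95559237] [306.96432114 202.13022479]
nr [489.89756765   8.70094998] [297.07721723 262.42864603] [257.9397449  206.81070962]
```

Request:
send_rows([
  [0, 0, 0, 0, 0, 0],
  [26, -27, 0, 0, 0, 0],
  [26, -27, 0, 0, 0, 0],
  [26, -27, 0, 0, 0, 0],
  [26, -27, 0, 0, 0, 0],
  [26, -27, 0, 0, 0, 0],
  [26, -27, 0, 0, 0, 0],
  [0, 0, 0, 0, 0, 0],
], grip=0)

```text
time: 0.77
tool_pos: [0.3995, 0.3284, 0.2042]
ee_rot: [-3.14, 0.003, 2.683]
wrist_force: [-0.2, 0.9, 0.6]
width: 0.044
finger_force: 0.0
```

The two-view height of 57 mm matches the stated 58.5 mm, and the centre at (580, 67) agrees. I move on to the near left corner.

Request:
send_rows([
  [26, -26, -10, 0, 0, 0],
  [26, -26, -10, 0, 0, 0],
  [26, -26, -10, 0, 0, 0],
  [26, -26, -10, 0, 0, 0],
  [26, -26, -10, 0, 0, 0],
  [26, -26, -10, 0, 0, 0],
  [0, 0, 0, 0, 0, 0],
  [0, 0, 0, 0, 0, 0],
])

```text
time: 1.43
tool_pos: [0.5516, 0.1761, 0.143]
ee_rot: [-3.14, -0.003, 2.688]
wrist_force: [0.2, 0.1, -0.0]
width: 0.0006
finger_force: 0.0
```

Request:
send_rows([
  [0, 0, -20, 0, 0, 0],
  [0, 0, 0, 0, 0, 0],
  [0, 0, 0, 0, 0, 0],
  [0, 0, 0, 0, 0, 0],
])

```text
time: 1.77
tool_pos: [0.5511, 0.1783, 0.1256]
ee_rot: [3.141, 0.0, 2.693]
wrist_force: [0.8, 0.2, 0.1]
width: 0.0001
finger_force: 0.0
```

Request:
send_rows([
  [2, -5, -10, 0, 0, 0],
  [0, 0, -10, 0, 0, 0],
  [0, 0, -8, 0, 0, 0],
  [0, 0, 0, 0, 0, 0],
  [0, 0, 0, 0, 0, 0],
  [0, 0, 0, 0, 0, 0],
])

```text
time: 2.27
tool_pos: [0.5536, 0.172, 0.0966]
ee_rot: [-3.142, -0.0, 2.691]
wrist_force: [0.6, -1.0, -0.1]
width: 0.0004
finger_force: 0.0
```

```bash
python3 - <<'E'
from h import *
o=[]
for n,(x,y) in(("top",(255,215)),("side",(280,180))):
    im=optics.snapshot(n)[:,:,::-1]; o.append(cv2.resize(im[y-75:y+75,x-95:x+95],(760,600))[:,:])
cv2.imwrite("pics/p1.png",cv2.resize(np.vstack(o),(380,600)))
E
```

```text
(no output)
```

View pics/p1.png

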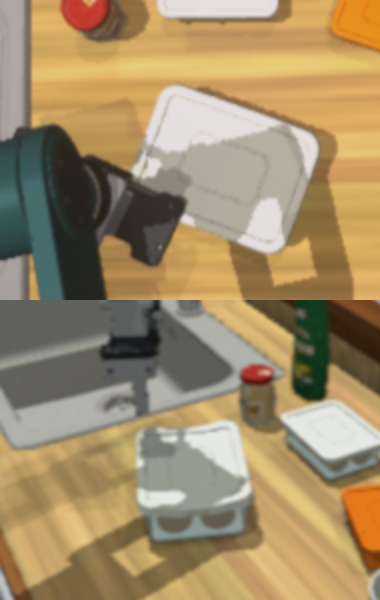

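The fingertips hang just above the near left corner, at about (140,415) in the lower (side) crop with the corner at about (150,435). I press in small steps.

Request:
send_rows([
  [0, 0, -2, 0, 0, 0],
  [0, 0, -2, 0, 0, 0],
  [0, 0, 0, 0, 0, 0],
  [0, 0, 0, 0, 0, 0],
])

```text
time: 2.7
tool_pos: [0.5535, 0.172, 0.0926]
ee_rot: [-3.141, -0.0, 2.691]
wrist_force: [0.3, -0.1, -0.8]
width: 0.0003
finger_force: 0.0
```

Request:
send_rows([
  [0, 0, -1.5, 0, 0, 0],
  [0, 0, -1.5, 0, 0, 0],
  [0, 0, 0, 0, 0, 0],
  [0, 0, 0, 0, 0, 0],
])

```text
time: 3.03
tool_pos: [0.5535, 0.172, 0.0895]
ee_rot: [-3.141, -0.0, 2.691]
wrist_force: [-0.4, -0.8, -0.4]
width: 0.0009
finger_force: 0.0
```

Request:
send_rows([
  [0, 0, -1, 0, 0, 0],
  [0, 0, -1, 0, 0, 0],
  [0, 0, 0, 0, 0, 0],
  [0, 0, 0, 0, 0, 0],
])

```text
time: 3.37
tool_pos: [0.5536, 0.1721, 0.0876]
ee_rot: [-3.142, -0.0, 2.691]
wrist_force: [-0.2, -0.1, 0.2]
width: 0.0007
finger_force: 0.0
```

```bash
python3 - <<'E'
from h import *
im=optics.snapshot("side")[:,:,::-1]; 
o=sensors.get_obs();print(o['wrist_force'],o['tool_pos'])
p=o['tool_pos']; tip=proj("side",p-[0,0,.025]); print(tip, proj("side",p))
cv2.imwrite("pics/p2.png",cv2.resize(im[120:220,220:330],None,fx=6,fy=6,interpolation=2))
E
```

```text
[ 0.4253516   0.26417529 -0.28651379] [0.5536287  0.17206821 0.08766115]
[257.04383261 171.97511094] [256.16354814 164.61403981]
```

View pics/p2.png

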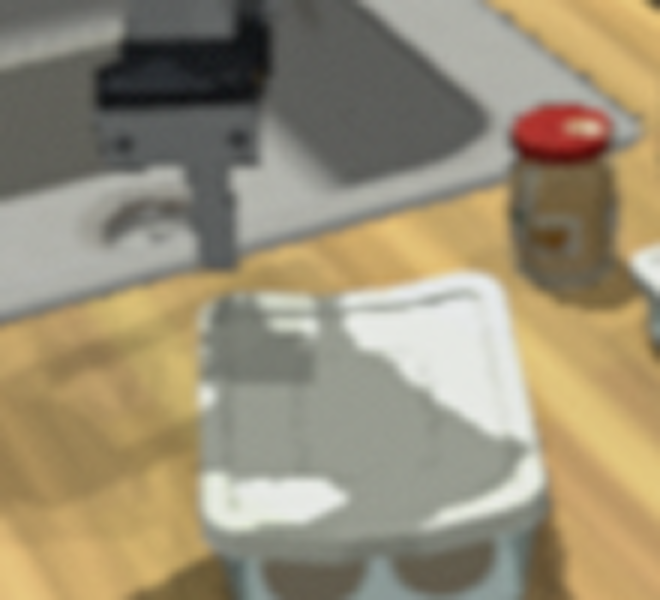

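The visible fingertip end is at side (256.7,164.2), but the expected tip was (257,172). It looks about 22 mm too high, or it is sideways along the ray. I check with the top view.

```bash
python3 - <<'E'
from h import *
im=optics.snapshot("top")[:,:,::-1].copy()
p=sensors.get_obs()['tool_pos']
x0,y0=170,180
for h in(-25,0,72): print(h,(proj("top",p+[0,0,h/1000])-(x0,y0))*6, (proj("side",p+[0,0,h/1000])-(220,120))*6)
f,cx,cy,R,t=cam("top");print(-R.T@t)
cv2.imwrite("pics/p3.png",cv2.resize(im[y0:y0+90,x0:x0+120],None,fx=6,fy=6,interpolation=2))
E
```

```text
-25 [340.50910401 336.19050524] [222.26615525 311.7723885 ]
0 [323.78094045 337.48495815] [216.98445684 267.60466823]
72 [269.85299907 341.6579913 ] [200.97454518 133.7232449 ]
[ 0.56655351 -0.05823003  0.96899387]
```

View pics/p3.png

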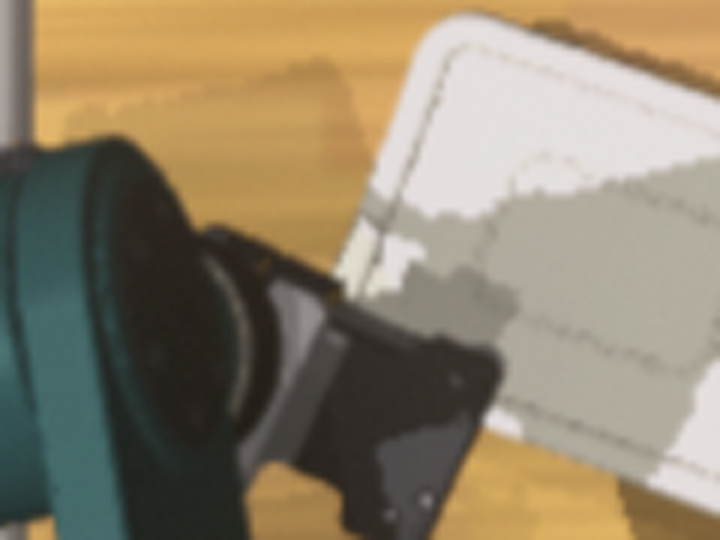

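The top view suggests the gripper is in the right place sideways, but the tips are higher than the nominal 25 mm. There has been no contact force so far, which agrees. I go on down with the force as guard.

Request:
send_rows([
  [0, 0, -2, 0, 0, 0],
  [0, 0, -2, 0, 0, 0],
  [0, 0, 0, 0, 0, 0],
])

```text
time: 3.72
tool_pos: [0.5533, 0.172, 0.0831]
ee_rot: [-3.141, -0.001, 2.691]
wrist_force: [0.4, -0.6, -0.6]
width: 0.0005
finger_force: 0.0
```

Request:
send_rows([
  [0, 0, -2, 0, 0, 0],
  [0, 0, -2, 0, 0, 0],
  [0, 0, 0, 0, 0, 0],
])

```text
time: 3.97
tool_pos: [0.5533, 0.172, 0.0791]
ee_rot: [-3.141, -0.001, 2.691]
wrist_force: [-0.9, 0.8, -1.0]
width: 0.0001
finger_force: 0.0
```

Request:
send_rows([
  [0, 0, -2, 0, 0, 0],
  [0, 0, 0, 0, 0, 0],
  [0, 0, 0, 0, 0, 0],
])

```text
time: 4.22
tool_pos: [0.5535, 0.172, 0.0775]
ee_rot: [-3.141, -0.0, 2.691]
wrist_force: [-0.4, 0.8, -0.6]
width: 0.0006
finger_force: 0.0
```

```bash
python3 - <<'E'
from h import *
o=sensors.get_obs();p=o['tool_pos'];print(o['wrist_force'],p,o['wrist_torque'])
x0,y0=220,120
a=optics.snapshot("side")[y0:y0+90,x0:x0+110,::-1]
print((proj("side",p)-(x0,y0))*6)
cv2.imwrite("pics/p4.png",cv2.resize(a,None,fx=6,fy=6,interpolation=2))
E
```

```text
[-0.4459563   0.83396454 -0.59837447] [0.55353603 0.17201496 0.07751554] [-0.01639384  0.0249611   0.0607068 ]
[219.00436011 285.8460457 ]
```

View pics/p4.png

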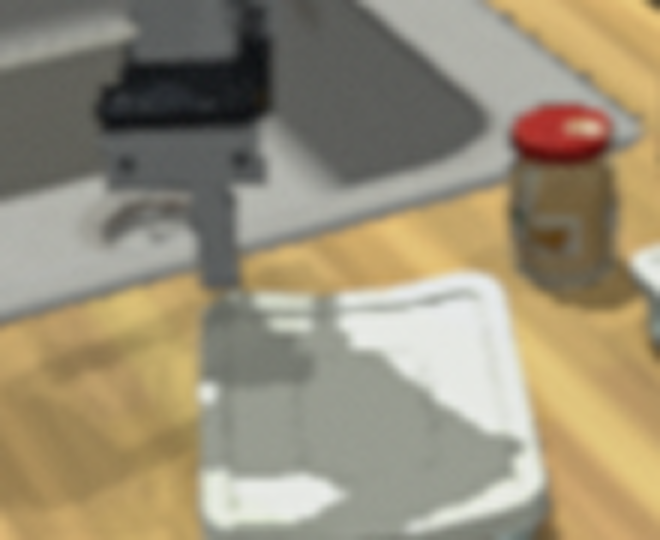

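The tip is at side (256.7,167.5), which matches the projected TCP, so the tips seem to end near the TCP. I continue, expecting contact at TCP z of about 70.

Request:
send_rows([
  [0, 0, -2, 0, 0, 0],
  [0, 0, -2, 0, 0, 0],
  [0, 0, 0, 0, 0, 0],
])

```text
time: 4.52
tool_pos: [0.5533, 0.172, 0.0731]
ee_rot: [-3.141, -0.001, 2.691]
wrist_force: [-0.3, 0.2, 0.4]
width: 0.0006
finger_force: 0.0
```

Request:
send_rows([
  [0, 0, -1.5, 0, 0, 0],
  [0, 0, -1.5, 0, 0, 0],
  [0, 0, 0, 0, 0, 0],
])

```text
time: 4.77
tool_pos: [0.5534, 0.172, 0.0702]
ee_rot: [-3.141, -0.001, 2.691]
wrist_force: [-0.6, 0.3, -0.1]
width: 0.0005
finger_force: 0.0
```

Request:
send_rows([
  [0, 0, -1.5, 0, 0, 0],
  [0, 0, 0, 0, 0, 0],
  [0, 0, 0, 0, 0, 0],
])

```text
time: 5.02
tool_pos: [0.5536, 0.1721, 0.0691]
ee_rot: [3.142, -0.0, 2.691]
wrist_force: [0.1, 0.5, -0.3]
width: 0.0002
finger_force: 0.0
```

Request:
send_rows([
  [0, 0, -1, 0, 0, 0],
  [0, 0, -1, 0, 0, 0],
  [0, 0, 0, 0, 0, 0],
])

```text
time: 5.27
tool_pos: [0.5537, 0.1723, 0.0677]
ee_rot: [3.141, 0.0, 2.691]
wrist_force: [-1.2, 1.6, 3.3]
width: 0.0002
finger_force: 1.3
```

```bash
python3 - <<'E'
from h import *
o=sensors.get_obs();p=o['tool_pos'];print(o['wrist_force'],p)
x0,y0=235,145
a=optics.snapshot("side")[y0:y0+50,x0:x0+60,::-1]
b=optics.snapshot("top")[180:290,170:330,::-1]
print((proj("side",p)-(x0,y0))*10)
cv2.imwrite("pics/p5.png",np.hstack([cv2.resize(a,(480,400),interpolation=2),cv2.resize(b,(320,400))[:, :320]]))
E
```

```text
[-1.17656863  1.55389927  3.34768958] [0.55369767 0.17233672 0.06769584]
[218.55514228 254.59897677]
```

View pics/p5.png

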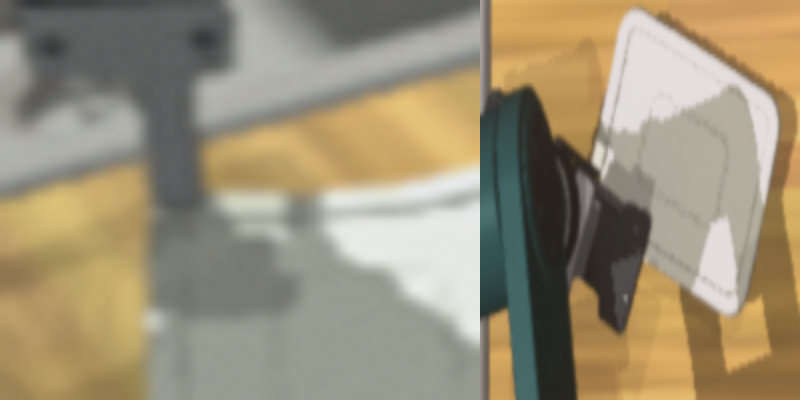

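The fingertips now rest on the near left corner at side crop (180,200) and read 3.3 N, so the tips do end level with the TCP. I press on.

Request:
send_rows([
  [0, 0, -1, 0, 0, 0],
  [0, 0, -1, 0, 0, 0],
  [0, 0, 0, 0, 0, 0],
])

```text
time: 5.62
tool_pos: [0.5536, 0.1727, 0.0661]
ee_rot: [3.14, -0.0, 2.691]
wrist_force: [-2.9, 2.6, 4.8]
width: 0.0002
finger_force: 2.5
```

Request:
send_rows([
  [0, 0, -1, 0, 0, 0],
  [0, 0, -1, 0, 0, 0],
  [0, 0, 0, 0, 0, 0],
])

```text
time: 5.87
tool_pos: [0.5537, 0.1724, 0.0635]
ee_rot: [3.141, 0.0, 2.691]
wrist_force: [0.3, 0.8, 0.5]
width: 0.0005
finger_force: 0.2
```

Request:
send_rows([
  [0, 0, -1, 0, 0, 0],
  [0, 0, 0, 0, 0, 0],
  [0, 0, 0, 0, 0, 0],
])

```text
time: 6.12
tool_pos: [0.5538, 0.172, 0.062]
ee_rot: [3.141, 0.0, 2.691]
wrist_force: [-0.9, 0.3, 0.9]
width: 0.0005
finger_force: 0.6
```

Request:
send_rows([
  [0, 0, -1, 0, 0, 0],
  [0, 0, 0, 0, 0, 0],
  [0, 0, 0, 0, 0, 0],
])

```text
time: 6.37
tool_pos: [0.5539, 0.172, 0.0619]
ee_rot: [3.141, 0.001, 2.691]
wrist_force: [-2.4, -0.5, 5.1]
width: 0.0008
finger_force: 2.6
```

It met the stop at z = 62 mm after the force dropped, so near left is shut. On to far left.

Request:
send_rows([
  [0, 0, 30, 0, 0, 0],
  [39, -15, 0, 0, 0, 0],
  [39, -15, 0, 0, 0, 0],
  [39, -15, 0, 0, 0, 0],
  [0, 0, 0, 0, 0, 0],
  [0, 0, -15, 0, 0, 0],
  [0, 0, 0, 0, 0, 0],
  [0, 0, 0, 0, 0, 0],
])

```text
time: 7.03
tool_pos: [0.6688, 0.1268, 0.0738]
ee_rot: [-3.139, -0.004, 2.691]
wrist_force: [-0.1, 0.5, 0.4]
width: 0.0008
finger_force: 0.0
```

Request:
send_rows([
  [1, 0, -2, 0, 0, 0],
  [0, 0, -1.5, 0, 0, 0],
  [0, 0, -1, 0, 0, 0],
  [0, 0, -1, 0, 0, 0],
  [0, 0, 0, 0, 0, 0],
])

```text
time: 7.45
tool_pos: [0.6712, 0.1274, 0.0711]
ee_rot: [3.141, 0.0, 2.691]
wrist_force: [-0.7, -1.0, 0.2]
width: 0.0004
finger_force: 0.0
```

Request:
send_rows([
  [0, 0, -1, 0, 0, 0],
  [0, 0, -1, 0, 0, 0],
  [0, 0, 0, 0, 0, 0],
])

```text
time: 7.7
tool_pos: [0.6714, 0.1273, 0.0688]
ee_rot: [3.141, 0.0, 2.691]
wrist_force: [-0.8, 1.1, 0.9]
width: 0.0006
finger_force: 0.2
```

Request:
send_rows([
  [0, 0, -1, 0, 0, 0],
  [0, 0, -1, 0, 0, 0],
  [0, 0, 0, 0, 0, 0],
])

```text
time: 7.95
tool_pos: [0.6718, 0.1274, 0.0676]
ee_rot: [3.141, 0.001, 2.691]
wrist_force: [0.5, -0.3, 4.3]
width: 0.0003
finger_force: 1.5
```

Request:
send_rows([
  [0, 0, -1, 0, 0, 0],
  [0, 0, -1, 0, 0, 0],
  [0, 0, 0, 0, 0, 0],
])

```text
time: 8.2
tool_pos: [0.6722, 0.1276, 0.066]
ee_rot: [3.14, 0.002, 2.691]
wrist_force: [0.4, 1.6, 4.1]
width: 0.0006
finger_force: 2.1
```

Request:
send_rows([
  [0, 0, -1, 0, 0, 0],
  [0, 0, -1, 0, 0, 0],
  [0, 0, 0, 0, 0, 0],
])

```text
time: 8.45
tool_pos: [0.6719, 0.1273, 0.0631]
ee_rot: [3.141, 0.001, 2.691]
wrist_force: [1.4, 0.9, 1.4]
width: 0.0006
finger_force: 0.5
```

Request:
send_rows([
  [0, 0, -1, 0, 0, 0],
  [0, 0, -1, 0, 0, 0],
  [0, 0, 0, 0, 0, 0],
])

```text
time: 8.7
tool_pos: [0.6716, 0.1272, 0.0619]
ee_rot: [3.141, 0.001, 2.691]
wrist_force: [-0.8, 0.5, 6.6]
width: 0.0004
finger_force: 3.3
```

Far left is shut. On to far right.

Request:
send_rows([
  [0, 0, 30, 0, 0, 0],
  [-13, -33, 0, 0, 0, 0],
  [-13, -33, 0, 0, 0, 0],
  [-13, -33, 0, 0, 0, 0],
  [-13, -33, 0, 0, 0, 0],
  [-12, -32, 0, 0, 0, 0],
  [0, 0, -14, 0, 0, 0],
  [0, 0, 0, 0, 0, 0],
])

```text
time: 9.37
tool_pos: [0.6042, -0.0386, 0.0732]
ee_rot: [-3.139, -0.007, 2.687]
wrist_force: [-0.0, 0.7, -0.9]
width: 0.0003
finger_force: 0.0
```

Request:
send_rows([
  [0, 0, 0, 0, 0, 0],
  [0, 0, -2, 0, 0, 0],
  [0, 0, -1, 0, 0, 0],
  [0, 0, 0, 0, 0, 0],
])

```text
time: 9.7
tool_pos: [0.6075, -0.0358, 0.0736]
ee_rot: [3.142, -0.0, 2.692]
wrist_force: [-0.2, 0.1, 0.4]
width: 0.0006
finger_force: 0.0
```

Request:
send_rows([
  [0, -1, -2, 0, 0, 0],
  [0, 0, -1.5, 0, 0, 0],
  [0, 0, -1, 0, 0, 0],
  [0, 0, -1, 0, 0, 0],
  [0, 0, 0, 0, 0, 0],
])

```text
time: 10.12
tool_pos: [0.6076, -0.0378, 0.0684]
ee_rot: [3.141, 0.001, 2.691]
wrist_force: [0.3, -0.7, 0.5]
width: 0.0004
finger_force: 0.3
```

Request:
send_rows([
  [0, 0, -1, 0, 0, 0],
  [0, 0, -1, 0, 0, 0],
  [0, 0, 0, 0, 0, 0],
])

```text
time: 10.37
tool_pos: [0.6078, -0.0381, 0.0672]
ee_rot: [3.141, 0.002, 2.691]
wrist_force: [-0.9, -1.3, 2.9]
width: 0.0001
finger_force: 1.9
```

Request:
send_rows([
  [0, 0, -1, 0, 0, 0],
  [0, 0, -1, 0, 0, 0],
  [0, 0, 0, 0, 0, 0],
])

```text
time: 10.62
tool_pos: [0.608, -0.0385, 0.0653]
ee_rot: [-3.141, 0.003, 2.691]
wrist_force: [0.1, -1.4, 3.8]
width: 0.0005
finger_force: 1.8
```

Request:
send_rows([
  [0, 0, -1, 0, 0, 0],
  [0, 0, -1, 0, 0, 0],
  [0, 0, 0, 0, 0, 0],
])

```text
time: 10.87
tool_pos: [0.6074, -0.038, 0.0619]
ee_rot: [3.141, 0.0, 2.691]
wrist_force: [1.6, -1.0, 3.3]
width: 0.0004
finger_force: 1.8
```

Request:
send_rows([
  [0, 0, -1, 0, 0, 0],
  [0, 0, 0, 0, 0, 0],
  [0, 0, 0, 0, 0, 0],
])

```text
time: 11.12
tool_pos: [0.6075, -0.038, 0.0619]
ee_rot: [-3.142, 0.001, 2.691]
wrist_force: [-0.5, -2.1, 4.9]
width: 0.0003
finger_force: 2.8
```

Request:
send_rows([
  [0, 0, 30, 0, 0, 0],
  [-30, 11, 0, 0, 0, 0],
  [-30, 12, 0, 0, 0, 0],
  [-30, 11, 0, 0, 0, 0],
  [-28, 12, 0, 0, 0, 0],
  [0, 0, -14, 0, 0, 0],
  [0, 0, 0, 0, 0, 0],
  [0, 0, 0, 0, 0, 0],
])

```text
time: 11.78
tool_pos: [0.4879, 0.0087, 0.0758]
ee_rot: [-3.141, -0.003, 2.691]
wrist_force: [0.1, -0.0, -0.4]
width: 0.0002
finger_force: 0.0
```

Far right is shut. Now near right, target (490, 9).

Request:
send_rows([
  [1, 0, -2, 0, 0, 0],
  [0, 0, -2, 0, 0, 0],
  [0, 0, -1.5, 0, 0, 0],
  [0, 0, -1, 0, 0, 0],
  [0, 0, 0, 0, 0, 0],
])

```text
time: 12.2
tool_pos: [0.4904, 0.0081, 0.0704]
ee_rot: [-3.141, -0.001, 2.691]
wrist_force: [-0.3, 0.8, 0.9]
width: 0.0003
finger_force: 0.0
```

Request:
send_rows([
  [0, 0, -1, 0, 0, 0],
  [0, 0, -1, 0, 0, 0],
  [0, 0, 0, 0, 0, 0],
])

```text
time: 12.45
tool_pos: [0.4903, 0.0081, 0.0686]
ee_rot: [-3.142, 0.0, 2.691]
wrist_force: [-0.5, -1.5, 0.7]
width: 0.0003
finger_force: 0.1
```

Request:
send_rows([
  [0, 0, -1, 0, 0, 0],
  [0, 0, -1, 0, 0, 0],
  [0, 0, 0, 0, 0, 0],
])

```text
time: 12.7
tool_pos: [0.4902, 0.008, 0.0673]
ee_rot: [-3.141, 0.0, 2.691]
wrist_force: [-1.5, -1.3, 3.5]
width: 0.0005
finger_force: 1.9
```

Request:
send_rows([
  [0, 0, -1, 0, 0, 0],
  [0, 0, -1, 0, 0, 0],
  [0, 0, 0, 0, 0, 0],
])

```text
time: 12.95
tool_pos: [0.4901, 0.0079, 0.0655]
ee_rot: [-3.141, 0.0, 2.691]
wrist_force: [-3.3, -1.1, 5.1]
width: 0.0006
finger_force: 2.3
```

Request:
send_rows([
  [0, 0, -1, 0, 0, 0],
  [0, 0, -1, 0, 0, 0],
  [0, 0, 0, 0, 0, 0],
])

```text
time: 13.2
tool_pos: [0.4904, 0.0083, 0.0625]
ee_rot: [3.141, 0.0, 2.691]
wrist_force: [0.9, 1.0, -0.4]
width: 0.0005
finger_force: 0.0
```

Request:
send_rows([
  [0, 0, -1, 0, 0, 0],
  [0, 0, -0.5, 0, 0, 0],
  [0, 0, 0, 0, 0, 0],
])

```text
time: 13.45
tool_pos: [0.4904, 0.0083, 0.0618]
ee_rot: [3.141, 0.0, 2.691]
wrist_force: [-1.4, 0.7, 4.4]
width: 0.0
finger_force: 2.7
```

Request:
send_rows([
  [0, 0, 30, 0, 0, 0],
  [0, 0, 40, 0, 0, 0],
  [-25, 25, 20, 0, 0, 0],
  [-25, 25, 10, 0, 0, 0],
  [-25, 25, 0, 0, 0, 0],
  [-25, 25, 0, 0, 0, 0],
  [-20, 25, 0, 0, 0, 0],
  [0, 25, 0, 0, 0, 0],
])

```text
time: 14.12
tool_pos: [0.3674, 0.1594, 0.1612]
ee_rot: [3.141, -0.0, 2.692]
wrist_force: [-0.2, 0.5, 0.4]
width: 0.0001
finger_force: 0.0
```

Request:
send_rows([
  [0, 25, 0, 0, 0, 0],
  [0, 25, 0, 0, 0, 0],
  [0, 25, 0, 0, 0, 0],
  [0, 25, 0, 0, 0, 0],
  [0, 25, 0, 0, 0, 0],
  [0, 25, 0, 0, 0, 0],
  [0, 0, 0, 0, 0, 0],
  [0, 0, 0, 0, 0, 0],
])

```text
time: 14.78
tool_pos: [0.3699, 0.3089, 0.1603]
ee_rot: [-3.14, -0.001, 2.693]
wrist_force: [-0.3, 0.7, 0.2]
width: 0.0004
finger_force: 0.0
```

```bash
python3 - <<'E'
from h import *
a=optics.snapshot("side"); b=optics.snapshot("top"); print(sensors.get_obs()['time'],sensors.get_obs()['tool_pos'])
cv2.imwrite("pics/end.png",np.hstack([cv2.resize(a[155:235,235:325,::-1],(450,400),interpolation=2),cv2.resize(b[170:280,210:335,::-1],(350,308),interpolation=2).__class__((400,350,3),np.uint8)*0+0 if 0 else cv2.copyMakeBorder(cv2.resize(b[170:280,210:335,::-1],(350,308)),0,92,0,0,0)]))
E
```

```text
14.8833 [0.37017502 0.30762763 0.16072792]
```

View pics/end.png

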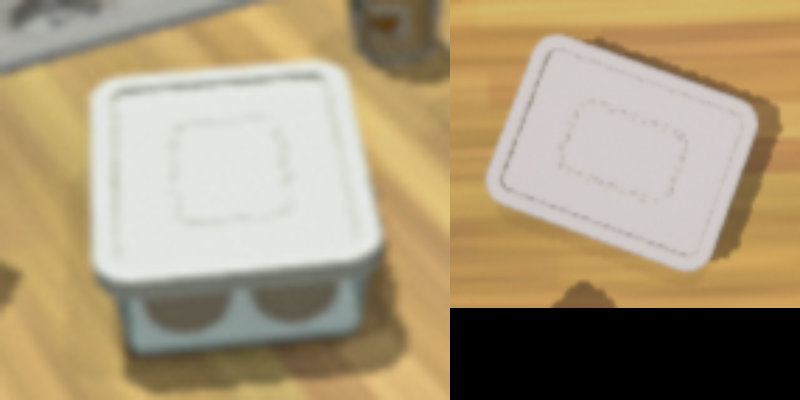

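The rim is now straight on all sides in the side view, with its corners at about (100,85), (345,70), (375,250) and (100,275). The box has not moved and the arm is clear of it.

```bash
python3 -c "
from bench import ticket; print(ticket.close_job())"
```

```text
the job is handed in; nothing more can be done
None
```

All four lid corners are pressed shut: the rim looks flat all round, the box looks unmoved, and the job was handed in at about 15 s (no verdict came back).

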